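Close, bolt and start the bench analyser

ROBOT

A 7-joint arm with a two-finger parallel gripper is mounted at the origin on a cart in front of the work surface, level with it; the furniture and walls round the work are solid. World frame = base frame: x ahead of the robot, y to its left, z up, the work surface at z = 0. Lengths are in mm, angles in rad, forces in N, time in s.
With the tool pointing down it reaches from about 400 to 875 mm from the base axis. Payload 4.4 kg.
Tool frame: the origin (TCP) lies at the very end of the fingers, on their centre line; the grasp point (between the pads) lies 19 mm behind it; y points along the fingers, z is the direction in which the jaws open and shut, and the axes are right-handed (so a half turn about y gives the same grasp; the last joint's range is limited). The gripper opens to 85 mm and grips with 20 to 120 N. Pads are 22 mm wide; open, the fingers measure 114 mm over their backs; the gripper's body (76 mm by 85 mm) begins 54 mm behind the grasp point. The pads swing forward as they close: fully open they stand 13 mm farther back than shut.
Start: joints at [1.256, 0.628, 0.038, 1.517, -0.027, 0.996, -0.02], TCP at [160.084, -629.993, 231.313] pointing down, gripper open.
Joint ranges: [-3.06, 3.06], [-0.37, 2.12], [-1.25, 1.32], [0.18, 2.47], [-1.1, 4.24], [0.23, 1.98], [-2.94, 2.94]. Speed limits (rad/s): [2.57, 2.57, 3.14, 3.14, 3.14, 3.14, 3.14].

INTERFACE

Orientations are given as [roll, pitch, yaw] about the fixed x, y, z axes, in that order (R = Rz(yaw) Ry(pitch) Rx(roll)).
In Python, from cell import read_state, get_image, finish_job gives the robot as it stands. The module is installed in compiled form; this text tells all that it offers.
- The arm moves only by the tool servo_tool, never from a script. Its argument "increments" is a list of rows, each an object of numbers: "dx", "dy", "dz": the shift along the world's x, y, z in cm; "ax", "ay", "az": the turn, a rotation vector about the world's x, y, z in rad; "claw": the closure, from -1 (fully open) to 1 (shut). A call has 1 to 8 rows; each row is the pose to reach, as a shift and turn from the pose commanded when the call began; what a row does not reach only later rows make up. A row lasts 1/12 s, in which the tool goes at most 41.7 mm and 7.16 degrees, less where a joint would pass 70% of its speed; a pose out of reach is approached as far as the arm can. A call with a gripper value outside its range is refused whole. The fingers move at their own pace and stop on an object; the grip force is fixed at half the most. Time passes only in rows, so rows that repeat a pose let the fingers close. It gives the time, the measured TCP pose, the force and the opening at its end, in the units of the state.
- read_state(): the state, without advancing time (a new reading comes with each control period).
- get_image(name): name is "scene" or "top" or "wrist"; returns a dict with "color" (384x512x3 uint8, red, green, blue), "fov_y" (degrees; the focal length in pixels is half the picture's height over the tangent of half this angle, whatever the lens; pixels are square), "cx", "cy" (the principal point, pixels), "k1" (the pictures are not rectified: a ray, as slopes to the right and down, at radius r is drawn at 1 + k1 r^2 times it, then the intrinsics apply), "R" (3x3) and "t" (3): a world point X has camera coordinates R X + t. Camera axes: x right, y down, z forward; pixel columns grow to the right and rows downward; lengths in mm; the calibration is good to about 2 mm. A picture is of the moment at which its call begins. There is no depth.
- finish_job(): hands the job in, once; it reports no verdict.
The state is a dict: "clock": time; "qpos": joint angles; "qd": joint speeds; "tau": joint torques, N m; "eef_pos": TCP position; "tool_rot": TCP orientation; "force": force on the tool from outside, world axes, zero at the start; "torque": the same for the moment, N m; "width": finger opening in mm.
Only numpy, scipy, OpenCV 4.12 (cv2) and the standard library are available. Lean on these libraries where they do the work, as an engineer would, in place of code of your own. Each camera call takes 0.05 s, during which the arm holds its last target.

TASK

A brass sample lies ready on the measuring window of the small bench analyser, whose lid was left open. Using only your fingertips and picking nothing up, push the lid fully down without slamming it, push the black bolt knob all the way across so that the bolt locks the lid, and only then press the green start button fully in and let it come back out. The sample must stay on its window and the loose samples and the jar beside the analyser must be left where they are.

Things in the scene. Friction and masses are not known exactly. Their poses are not given: they have to be found in the camera images.
- analyser: Low pale-grey bench analyser, 226 (x) x 246 (y) x 70 mm high casing, fixed to the bench; origin under its centre, x towards its rear, y to its left, z up; its front faces the robot, turned at most 0.3 rad. Its deck is 70 mm up; in it an open chamber 120 x 132 mm, 36 mm deep, centred 20 mm behind the origin.
- lid (a joint): Dark grey lid hinged along the analyser's rear edge: rad, 0 = shut flat, grows as it opens upward (starts about 0.7 to 1.2, stop 1.35). Weighs 350 g; a stiff friction hinge (about 0.3 N m) holds it at any angle, so it must be pushed all the way down; its shut stop is solid.
- lid_hinge (a point): Point on the hinge axis (the axis runs along the analyser's y), in the middle of the lid's width, 78 mm above the bench and 98 mm behind the analyser's origin.
- lid_front (a point): Middle of the lid's front (free) edge on its outer (upper when shut) face, 148 mm from the hinge axis. The lid is a plate 146 mm long, 172 mm wide and 13 mm thick, its outer face 8 mm off the plane through the hinge (a raised panel in the middle adds 1.5 mm for looks). Shut, the outer face is 86 mm above the bench. A steel tongue 30 mm wide and 5.5 mm thick sticks out 25 mm beyond the front edge, for the bolt.
- bolt (a joint): Round steel barrel bolt, 9 mm thick, on the deck in front of the lid: m, 0 = drawn back (open, to the left), 0.048 = fully home (right), over the lid's tongue. Slides along the analyser's -y with about 2 N friction and stays where it is left. It only passes over the tongue when the lid is down; a bolt already across keeps the lid from shutting.
- bolt_knob (a point): Centre of the top of the bolt's upright black knob: 15 mm diameter, top 116 mm above the bench; the knob reaches down to 94 mm, on a 10 mm stem that stands on the bolt. The guides round the bolt reach 88.5 mm above the bench. It lies 66 mm in front of the analyser's origin and moves with the bolt from about 90 mm left of the origin (open) to 42 mm left (home).
- start (a joint): Green start button: m, 0 = out, 0.006 = fully pressed (straight down, spring, about 5 N at the bottom, comes back by itself).
- start_top (a point): Centre of the top of the green button, 24 mm diameter, 92 mm above the bench when out, on the deck front right: 84 mm in front and 82 mm right of the analyser's origin. Its steel collar is 40 mm wide and 82 mm high.
- window (a point): Centre of the measuring window on the chamber floor, 34 mm above the bench.
- brass_sample: Loose yellow metal sample standing on the window, cylinder 36 mm diameter, 30 mm high, 260 g; origin in its underside.
- copper_sample: Loose reddish metal sample, cylinder 30 mm diameter, 22 mm high, on the bench to the left of the analyser; origin in its underside. Leave alone.
- dark_sample: Loose dark grey metal sample, cylinder 40 mm diameter, 31 mm high, on the bench to the left of the analyser; origin in its underside. Leave alone.
- jar: Loose white sample jar, 36 mm diameter, 69 mm high, on the bench to the right of the analyser; origin in its underside. Leave alone.
Mind the look-alikes: they are no part of the job. Leave any blue or purple look-alike of the brass_sample alone.

How it is judged (in metres and radians):
On the way, in this order (a step that is already met when the one before it is completed fails the run):
1. the lid is pushed fully shut (value of joint lid below 0.02 rad), for 0.2 s.
2. the bolt is pushed home over the shut lid (value of joint lid below 0.02 rad and value of joint bolt above 0.045 m), for 0.2 s.
3. the start button is pressed fully in (all of step 2 and value of joint start above 0.0045 m), for 0.05 s.
At the end, for the whole second after the job is handed in: Lid shut (within 0.02 rad), bolt home (at least 45 of its 48 mm), start button out again (within 1 mm), brass sample at rest upright on the window floor, within 12 mm of the window's centre; the other samples and the jar within 20 mm of where they began (all of step 2 and value of joint start below 0.001 m and horizontal distance between brass_sample and window below 0.012 m and z of brass_sample in the frame of analyser below 0.037 m and angle between brass_sample's own z axis and vertical below 0.1 rad and linear speed of brass_sample below 0.01 m/s and distance of each of copper_sample, dark_sample, jar from where it was at the start of the episode below 0.02 m); the robot touches nothing.
It fails at once if the start button is pressed before the lid is shut and bolted (value of joint start above 0.003 m and not (value of joint lid below 0.02 rad and value of joint bolt above 0.045 m)).
It fails at once if the lid is slammed (closing faster than 4 rad/s) (velocity of joint lid below -4 rad/s).
It fails at once if the brass sample is lifted, tipped or pushed off its window (z of brass_sample in the frame of analyser above 0.042 m or angle between brass_sample's own z axis and vertical above 0.3 rad or horizontal distance between brass_sample and window above 0.015 m).
It fails at once if a loose sample or the jar beside the analyser is lifted, tipped or pushed away (height (world z) of any of copper_sample, dark_sample, jar above 0.012 m or angle between any of copper_sample, dark_sample, jar's own z axis and vertical above 0.4 rad or distance of any of copper_sample, dark_sample, jar from where it was at the start of the episode above 0.02 m).
It also fails if it takes over 45 s, if anything falls off the work surface, if the arm or the gripper's body presses on something with over 40 N, if the wrist force passes 120 N, or if a joint passes its speed limit or range.

## Working session

There is one attempt and no reset: what is moved stays moved. The work goes in short steps, Python scripts to look and compute and a tool call to move; the robot and the scene stay as the last step left them, time stands still between calls to the robot, and variables do not carry over. Pictures are saved under pics/ and viewed, and the job is handed in when it is done.

Besides the shell and the picture viewer there is one more tool, called after "Emit:" as name(argument=value, ...) on one line, values as JSON. servo_tool: Moves the arm, as the interface text tells. Its arguments: {"type":"object","properties":{"increments":{"type":"array","items":{"type":"object","properties":{"dx":{"type":"number"},"dy":{"type":"number"},"dz":{"type":"number"},"ax":{"type":"number"},"ay":{"type":"number"},"az":{"type":"number"},"claw":{"type":"number"}}}}},"required":["increments"]}

```bash
mkdir -p pics
cat > h.py <<'E'
import numpy as np, cv2
from cell import read_state, get_image, finish_job
def K(im):
    h=im["color"].shape[0]; f=h/2/np.tan(np.radians(im["fov_y"])/2)
    return f
def ray(im,u,v):
    f=K(im); x=np.array([(u-im["cx"])/f,(v-im["cy"])/f]); k=float(im["k1"]); y=x.copy()
    for _ in range(30): y=x/(1+k*(y@y))
    R=np.array(im["R"]);t=np.array(im["t"])
    return -R.T@t, R.T@np.array([y[0],y[1],1.])
def onz(im,u,v,z):
    c,d=ray(im,u,v); return c+d*(z-c[2])/d[2]
def proj(im,X):
    p=np.array(im["R"])@np.array(X,float)+np.array(im["t"]); y=p[:2]/p[2]; y=y*(1+float(im["k1"])*(y@y)); return y*K(im)+[im["cx"],im["cy"]]
def save(im,n): cv2.imwrite("pics/"+n+".png",im["color"][...,::-1])
E
python3 - <<'E'
from h import *
import pickle
for n in("scene","top","wrist"):
    im=get_image(n); save(im,n+"0"); pickle.dump(im,open(n+"0.pkl","wb")); print(n,im["fov_y"],im["k1"],-np.array(im["R"]).T@np.array(im["t"]))
print(read_state())
E
```

```text
scene 42.685407995728525 -0.16194183569382817 [141.39466226 895.59683121 737.90506678]
top 43.95340894487147 0.0399589939391269 [ 356.66678066   29.53219114 1222.2496036 ]
wrist 69.40317343407298 0.006642237493227877 [ 222.08903386 -615.12403028  373.70084642]
{'clock': 0.15, 'qpos': array([ 1.25621743,  0.62911667,  0.0384521 ,  1.51808403, -0.02702945,
        0.99630686, -0.02000816]), 'qd': array([ 0.00156608, -0.00136878,  0.0012703 , -0.00332776, -0.0001838 ,
        0.00054633, -0.00138735]), 'tau': array([ 1.31307152e-03, -5.63803947e+01,  1.22793976e+00, -1.93653667e+01,
        1.12727185e-02,  7.33536668e-03,  1.25792582e-05]), 'eef_pos': array([ 159.97306724, -629.54677873,  230.62877886]), 'tool_rot': array([-1.57219390e+00,  1.83457698e-05, -2.89283972e+00]), 'force': array([-0.12769855,  0.14178536, -0.10190785]), 'torque': array([ 0.03508729, -0.07942707, -0.03495981]), 'width': 85.46726062291079}
```

View pics/scene0.png

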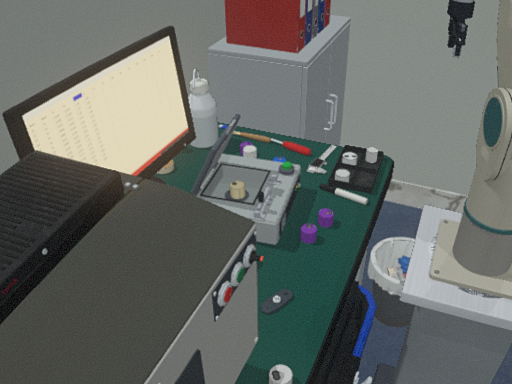

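View pics/top0.png

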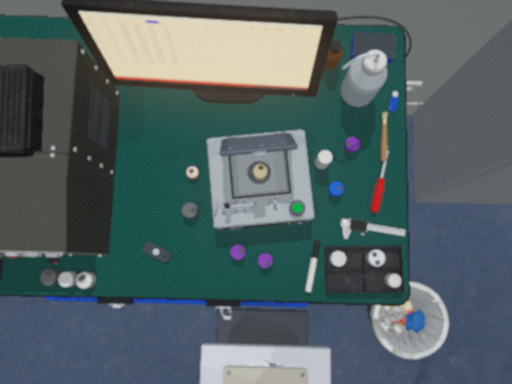

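The top view shows the analyser around (260,178): green button (297,208), brass (261,171), open lid at (258,145), bolt at (237,208), jar (324,158), copper (192,172), dark sample (190,210). I'll zoom in next.

Run:
```python
from h import *
import pickle
im=pickle.load(open("top0.pkl","rb")); s=pickle.load(open("scene0.pkl","rb"))
c=im["color"][120:240,180:345]; cv2.imwrite("pics/topz.png",cv2.resize(c,None,fx=4.8,fy=4.8,interpolation=cv2.INTER_CUBIC)[...,::-1])
c=s["color"][105:250,180:320]; cv2.imwrite("pics/scz.png",cv2.resize(c,None,fx=4,fy=4,interpolation=cv2.INTER_CUBIC)[...,::-1])
for n,i in(("top",im),("sc",s)):
    h=cv2.cvtColor(i["color"],cv2.COLOR_RGB2HSV)
    m=cv2.inRange(h,(50,150,90),(75,255,255)); k,l,st,ce=cv2.connectedComponentsWithStats(m)
    for j in range(1,k):
        if st[j,4]>15: print(n,st[j],ce[j],onz(i,*ce[j],92))
```

```text
top [293 203   9  10  71] [297.05633803 207.46478873] [487.31784168 -66.0335819   92.        ]
sc [283 161   8   9  55] [286.69090909 164.89090909] [484.90461651 -57.71036246  92.        ]
```

View pics/topz.png

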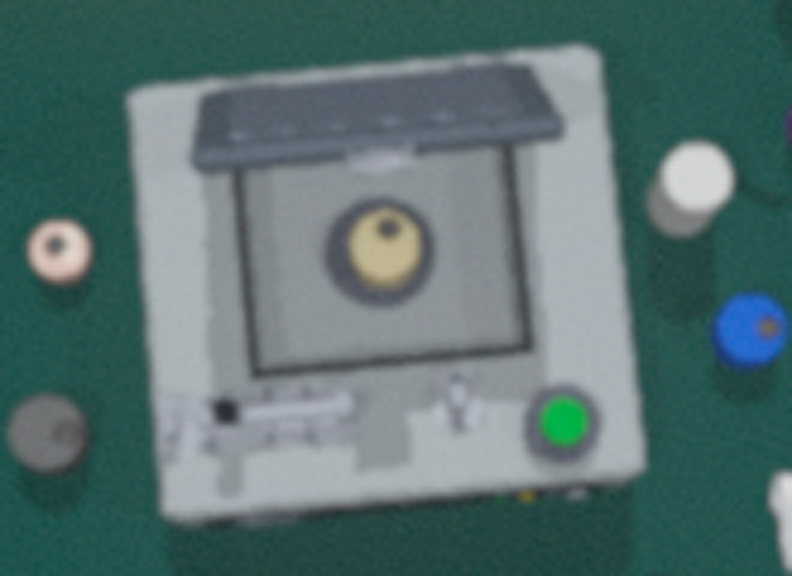

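View pics/scz.png

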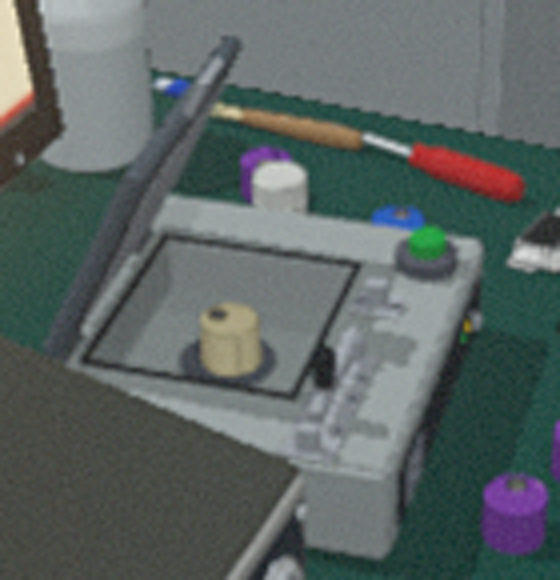

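Run:
```python
from h import *
import pickle
from scipy.optimize import least_squares
im=pickle.load(open("top0.pkl","rb")); s=pickle.load(open("scene0.pkl","rb"))
Z=lambda u,v:((u+.5)/4.8-.5+180,(v+.5)/4.8-.5+120)
S=lambda u,v:((u+.5)/4-.5+180,(v+.5)/4-.5+105)
obs=[]
obs=[((-113,123,70),Z(160,520)),((-113,-123,70),Z(647,474)),((113,-123,70),Z(600,43)),((113,123,70),Z(126,88)),
((-84,-82,92),(297.05,207.46)),((20-60,66,70),Z(256,375)),((20-60,-66,70),Z(530,350))]
A=np.array([onz(im,*p,l[2])[:2] for l,p in obs]);L=np.array([l[:2] for l,p in obs])
def T(q,l): c,s_=np.cos(q[2]),np.sin(q[2]); l=np.asarray(l,float); return np.stack([q[0]+c*l[...,0]-s_*l[...,1],q[1]+s_*l[...,0]+c*l[...,1]],-1)
r=least_squares(lambda q:(T(q,L)-A).ravel(),[570,0,0]);q=r.x
print(q);print((T(q,L)-A).round(1))
np.save("pose.npy",q)
def inv(p): d=np.array(p)[:2]-q[:2];c,s_=np.cos(q[2]),np.sin(q[2]);return np.array([c*d[0]+s_*d[1],-s_*d[0]+c*d[1]])
print("knob",inv(onz(im,*Z(226,411),116)),"window",inv(onz(im,*Z(380,252),34)),"brass top",inv(onz(im,*Z(385,246),64)))
print("scene knob",inv(onz(s,*S(324,352),116)))
for n,l in(("start",(-84,-82)),("knob0",(-66,90)),("knob1",(-66,42)),("hinge",(98,0)),("jar",0)):
    if l: print(n,T(q,l))
print("jar",onz(im,*Z(697,177),69), "cop",onz(im,*Z(60,251),22),"dark",onz(im,*Z(48,433),31))
# lid: predict projections of lid corners for angles
def lid(a,d,off,y): # d from hinge along, off outer
    x=98-d*np.cos(a)+off*np.sin(a); z=78+d*np.sin(a)+off*np.cos(a)
    p=T(q,(x,y)); return [p[0],p[1],z]
for a in np.arange(.7,1.25,.05):
    o=[]
    for y in(86,-86):
        u=proj(im,lid(a,148,8,y)); o+=list(((u-[180,120])*4.8).round())
        u=proj(s,lid(a,148,8,y)); o+=list(((u-[180,105])*4).round())
    print(round(a,2),o,lid(a,148,8,0))
```

```text
[5.60217843e+02 2.51020441e+01 1.20145321e-01]
[[-1.4 -1.2]
 [-1.6 -0.3]
 [-1.1  0.5]
 [-0.3 -0.5]
 [-0.7 -0.4]
 [ 2.9 -3.1]
 [ 2.2  5. ]]
knob [-65.1164082   83.94416875] window [21.70470562 -0.30421313] brass top [18.95837297 -2.43646413]
scene knob [-65.15666595  86.86694057]
start [486.65161113 -66.37478109]
knob0 [483.90653843 106.54272692]
knob1 [489.65964954  58.88874794]
hinge [657.51138328  36.84797931]
jar [ 618.6337942 -134.8322821   69.       ] cop [580.16399279 198.31065318  22.        ] dark [481.4049992 198.9178458  31.       ]
0.7 [np.float64(201.0), np.float64(276.0), np.float64(222.0), np.float64(236.0), np.float64(570.0), np.float64(242.0), np.float64(314.0), np.float64(88.0)] [np.float64(550.2473376263322), np.float64(23.8983371923386), np.float64(179.46295520945418)]
0.75 [np.float64(200.0), np.float64(263.0), np.float64(212.0), np.float64(226.0), np.float64(570.0), np.float64(228.0), np.float64(305.0), np.float64(79.0)] [np.float64(555.4158680397327), np.float64(24.522317191431696), np.float64(184.73604743444403)]
0.8 [np.float64(198.0), np.float64(249.0), np.fl
[... 1511 characters left out ...]
64(133.0), np.float64(169.0), np.float64(566.0), np.float64(123.0), np.float64(236.0), np.float64(28.0)] [np.float64(597.9413609681981), np.float64(29.656282732224344), np.float64(213.52745826049707)]
1.15 [np.float64(185.0), np.float64(142.0), np.float64(121.0), np.float64(163.0), np.float64(565.0), np.float64(107.0), np.float64(225.0), np.float64(22.0)] [np.float64(604.7405287905235), np.float64(30.47712432398682), np.float64(216.3569626856304)]
1.2 [np.float64(184.0), np.float64(126.0), np.float64(108.0), np.float64(157.0), np.float64(564.0), np.float64(91.0), np.float64(213.0), np.float64(17.0)] [np.float64(611.6715962665348), np.float64(31.31388973532746), np.float64(218.8406467589629)]
```

Run:
```python
from h import *
import pickle
im=pickle.load(open("top0.pkl","rb")); s=pickle.load(open("scene0.pkl","rb"))
def tri(a,b):
    c1,d1=ray(im,*a);c2,d2=ray(s,*b); M=np.stack([d1,-d2],1); k=np.linalg.lstsq(M,c2-c1,rcond=None)[0]
    return (c1+k[0]*d1+c2+k[1]*d2)/2, np.linalg.norm(c1+k[0]*d1-c2-k[1]*d2)
print(tri((314,94),(194,127)),tri((335,12),(177,29)))
q=np.load("pose.npy")
```

```text
(array([762.53120257, -99.73686433, 119.99256628]), np.float64(4.999873010670862)) (array([ 809.87923973, -111.08367921,  384.60117735]), np.float64(25.500309722229463))
```

Emit:
servo_tool(increments=[{"dz": 3, "az": -0.065, "claw": 1}, {"dz": 7, "az": -0.13, "claw": 1}, {"dz": 11, "az": -0.13, "claw": 1}, {"dz": 11, "az": -0.13, "claw": 1}])

```text
invalid input at $.increments[0]: expected keys dx, dy, dz, ax, ay, az, claw
```

The monitor stands at x ≥ 760, so the space behind the lid (x 620–680) is free.

Emit:
servo_tool(increments=[{"dx": 0, "dy": 0, "dz": 3, "ax": 0, "ay": 0, "az": -0.065, "claw": 1}, {"dx": 0, "dy": 0, "dz": 7, "ax": 0, "ay": 0, "az": -0.13, "claw": 1}, {"dx": 0, "dy": 3, "dz": 11, "ax": 0, "ay": 0, "az": -0.13, "claw": 1}, {"dx": 2, "dy": 6, "dz": 12, "ax": 0, "ay": 0, "az": -0.13, "claw": 1}, {"dx": 4, "dy": 9, "dz": 12, "ax": 0, "ay": 0, "az": -0.13, "claw": 1}, {"dx": 6, "dy": 12, "dz": 12, "ax": 0, "ay": 0, "az": -0.13, "claw": 1}, {"dx": 8, "dy": 15, "dz": 12, "ax": 0, "ay": 0, "az": -0.13, "claw": 1}, {"dx": 10, "dy": 18, "dz": 12, "ax": 0, "ay": 0, "az": -0.13, "claw": 1}])

```text
clock: 0.82
eef_pos: [260.7, -448.2, 351.3]
tool_rot: [-1.571, 0.0, -3.023]
force: [0.5, 0.4, -0.4]
width: -0.1
```

Emit:
servo_tool(increments=[{"dx": 2.3, "dy": 3, "dz": 0, "ax": 0, "ay": 0, "az": 0, "claw": 1}, {"dx": 4.6, "dy": 6, "dz": 0, "ax": 0, "ay": 0, "az": 0, "claw": 1}, {"dx": 7, "dy": 9, "dz": 0, "ax": 0, "ay": 0, "az": 0, "claw": 1}, {"dx": 9.3, "dy": 12, "dz": 0, "ax": 0, "ay": 0, "az": 0, "claw": 1}, {"dx": 11.6, "dy": 15, "dz": 0, "ax": 0, "ay": 0, "az": 0, "claw": 1}, {"dx": 14, "dy": 18, "dz": 0, "ax": 0, "ay": 0, "az": 0, "claw": 1}, {"dx": 16.3, "dy": 21, "dz": 0, "ax": 0, "ay": 0, "az": 0, "claw": 1}, {"dx": 18.6, "dy": 24, "dz": 0, "ax": 0, "ay": 0, "az": 0, "claw": 1}])

```text
clock: 1.48
eef_pos: [446.7, -208.3, 351.3]
tool_rot: [-1.571, -0.0, -3.023]
force: [0.7, -0.5, 0.3]
width: -0.0
```

Emit:
servo_tool(increments=[{"dx": 2.5, "dy": 3, "dz": 0, "ax": 0, "ay": 0, "az": 0, "claw": 1}, {"dx": 5, "dy": 6, "dz": 0, "ax": 0, "ay": 0, "az": 0, "claw": 1}, {"dx": 7.5, "dy": 9, "dz": 0, "ax": 0, "ay": 0, "az": 0, "claw": 1}, {"dx": 10, "dy": 12, "dz": 0, "ax": 0, "ay": 0, "az": 0, "claw": 1}, {"dx": 12.5, "dy": 15, "dz": 0, "ax": 0, "ay": 0, "az": 0, "claw": 1}, {"dx": 15, "dy": 18, "dz": 0, "ax": 0, "ay": 0, "az": 0, "claw": 1}, {"dx": 18, "dy": 21, "dz": 0, "ax": 0, "ay": 0, "az": 0, "claw": 1}, {"dx": 20.5, "dy": 24, "dz": 0, "ax": 0, "ay": 0, "az": 0, "claw": 1}])

```text
clock: 2.15
eef_pos: [652.3, 31.2, 351.0]
tool_rot: [-1.57, -0.0, -3.023]
force: [0.8, 0.2, -0.1]
width: 0.1
```

Emit:
servo_tool(increments=[{"dx": 0, "dy": 0.2, "dz": -3.5, "ax": 0, "ay": 0, "az": 0, "claw": 1}, {"dx": 0, "dy": 0.4, "dz": -7, "ax": 0, "ay": 0, "az": 0, "claw": 1}, {"dx": 0, "dy": 0.4, "dz": -10.5, "ax": 0, "ay": 0, "az": 0, "claw": 1}, {"dx": 0, "dy": 0.4, "dz": -13.5, "ax": 0, "ay": 0, "az": 0, "claw": 1}, {"dx": 0, "dy": 0.4, "dz": -16, "ax": 0, "ay": 0, "az": 0, "claw": 1}])

```text
clock: 2.57
eef_pos: [649.7, 33.9, 188.3]
tool_rot: [-1.571, -0.003, -3.022]
force: [0.1, 0.0, -0.5]
width: -0.1
```

Run:
```python
from h import *
s=get_image("scene"); c=s["color"][50:250,150:320]; cv2.imwrite("pics/s1.png",cv2.resize(c,None,fx=3,fy=3)[...,::-1])
st=read_state();print(st["eef_pos"],st["force"])
```

```text
[646.76610723  33.52667244 183.58213101] [-2.01962406  0.21860166 -3.83546907]
```

View pics/s1.png

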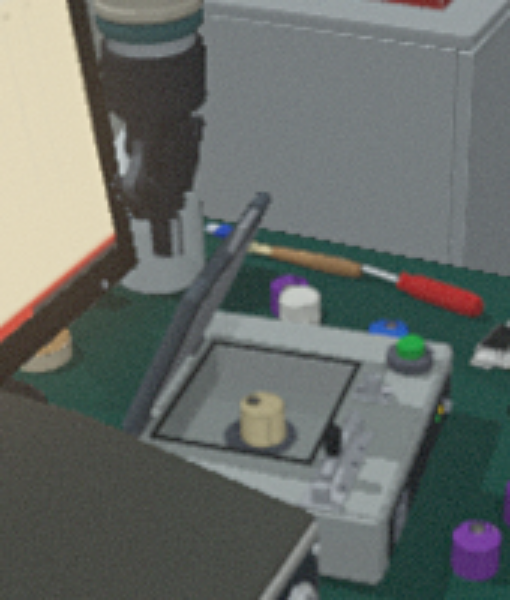

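Run:
```python
from h import *
q=np.load("pose.npy")
print(read_state()["eef_pos"])
for i,a in enumerate([1.2,1.15,1.1,1.05,1,.95,.9,.85,.8,.75,.7,.65,.6,.55,.5,.45,.4,.35,.3,.25,.2,.15,.1,.05,0,-.02]):
    d=115+10*(1.1-a)/1.1
    x=98-d*np.cos(a)+8*np.sin(a)+11; z=78+d*np.sin(a)+8*np.cos(a)
    print(a,np.round([q[0]+np.cos(q[2])*x,q[1]+np.sin(q[2])*x,z],1))
```

```text
[646.76610723  33.52667244 183.58213101]
1.2 [634.8  34.1 187.2]
1.15 [629.2  33.4 185.8]
1.1 [623.7  32.8 184.1]
1.05 [618.3  32.1 182.1]
1 [612.9  31.5 179.9]
0.95 [607.7  30.8 177.3]
0.9 [602.6  30.2 174.5]
0.85 [597.6  29.6 171.4]
0.8 [592.7  29.  168. ]
0.75 [588.   28.5 164.4]
0.7 [583.5  27.9 160.5]
0.65 [579.1  27.4 156.4]
0.6 [575.   26.9 152.1]
0.55 [571.   26.4 147.5]
0.5 [567.3  26.  142.8]
0.45 [563.8  25.5 137.8]
0.4 [560.5  25.1 132.6]
0.35 [557.5  24.8 127.3]
0.3 [554.8  24.4 121.8]
0.25 [552.3  24.2 116.1]
0.2 [550.2  23.9 110.3]
0.15 [548.3  23.7 104.4]
0.1 [546.6  23.5  98.3]
0.05 [545.3  23.3  92.2]
0 [544.3  23.2  86. ]
-0.02 [544.   23.1  83.5]
```

Emit:
servo_tool(increments=[{"dx": -0.8, "dy": 0, "dz": 0, "ax": 0, "ay": 0, "az": 0, "claw": 1}, {"dx": -1.5, "dy": -0.1, "dz": 0, "ax": 0, "ay": 0, "az": 0, "claw": 1}, {"dx": -2, "dy": -0.1, "dz": 0, "ax": 0, "ay": 0, "az": 0, "claw": 1}, {"dx": -2.5, "dy": -0.2, "dz": 0, "ax": 0, "ay": 0, "az": 0, "claw": 1}, {"dx": -3, "dy": -0.2, "dz": -0.2, "ax": 0, "ay": 0, "az": 0, "claw": 1}, {"dx": -3.5, "dy": -0.3, "dz": -0.4, "ax": 0, "ay": 0, "az": 0, "claw": 1}])

```text
clock: 3.12
eef_pos: [617.0, 31.2, 189.0]
tool_rot: [-1.571, 0.004, -3.023]
force: [1.0, 0.3, 2.1]
width: -0.0
```

Run:
```python
from h import *
s=get_image("scene"); c=s["color"][50:250,150:320]; cv2.imwrite("pics/s2.png",cv2.resize(c,None,fx=3,fy=3)[...,::-1])
st=read_state();print(st["eef_pos"],st["force"])
```

```text
[615.37722376  31.03229884 188.21686886] [-0.01723522  0.2626714   0.94900113]
```

View pics/s2.png

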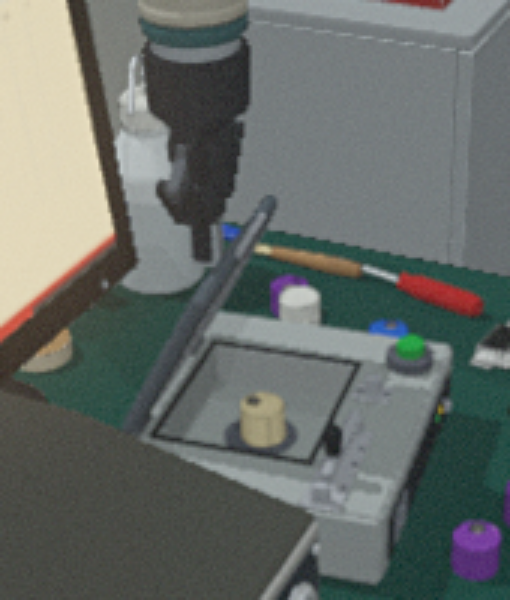

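Fingers are just touching or almost touching the outer face; the lid is near 1.05 rad. Now follow the arc.

Emit:
servo_tool(increments=[{"dx": -0.3, "dy": 0, "dz": -0.7, "ax": 0, "ay": 0, "az": 0, "claw": 1}, {"dx": -0.8, "dy": 0, "dz": -1, "ax": 0, "ay": 0, "az": 0, "claw": 1}, {"dx": -1.3, "dy": -0.1, "dz": -1.3, "ax": 0, "ay": 0, "az": 0, "claw": 1}, {"dx": -1.8, "dy": -0.1, "dz": -1.6, "ax": 0, "ay": 0, "az": 0, "claw": 1}, {"dx": -2.3, "dy": -0.2, "dz": -1.9, "ax": 0, "ay": 0, "az": 0, "claw": 1}, {"dx": -2.7, "dy": -0.2, "dz": -2.3, "ax": 0, "ay": 0, "az": 0, "claw": 1}, {"dx": -3.2, "dy": -0.3, "dz": -2.7, "ax": 0, "ay": 0, "az": 0, "claw": 1}, {"dx": -3.6, "dy": -0.4, "dz": -3.1, "ax": 0, "ay": 0, "az": 0, "claw": 1}])

```text
clock: 3.83
eef_pos: [579.4, 27.3, 155.8]
tool_rot: [-1.571, -0.0, -3.023]
force: [0.7, 0.2, -0.3]
width: -0.5
```

Run:
```python
from h import *
s=get_image("scene"); c=s["color"][50:250,150:320]; cv2.imwrite("pics/s3.png",cv2.resize(c,None,fx=3,fy=3)[...,::-1])
st=read_state();print(st["eef_pos"],st["force"])
```

```text
[577.8604777   26.86976807 154.99157943] [-0.6445379  -0.07984935 -0.49778523]
```

View pics/s3.png

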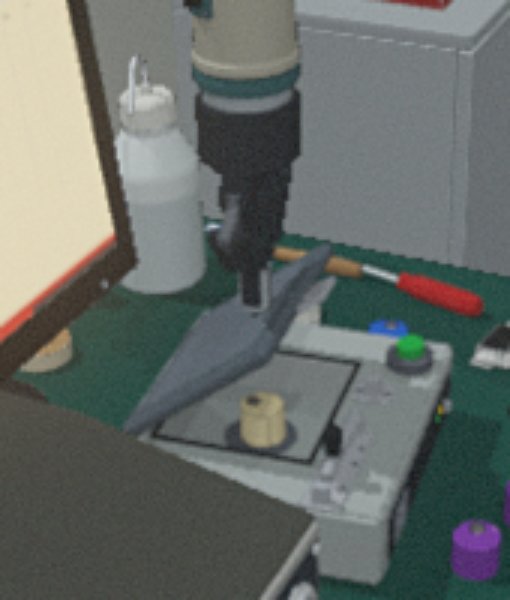

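The lid follows (about 0.65 rad), with the fingertips on its outer face.

Emit:
servo_tool(increments=[{"dx": -0.4, "dy": 0, "dz": -0.4, "ax": 0, "ay": 0, "az": 0, "claw": 1}, {"dx": -0.8, "dy": -0.1, "dz": -0.9, "ax": 0, "ay": 0, "az": 0, "claw": 1}, {"dx": -1.2, "dy": -0.1, "dz": -1.3, "ax": 0, "ay": 0, "az": 0, "claw": 1}, {"dx": -1.5, "dy": -0.2, "dz": -1.8, "ax": 0, "ay": 0, "az": 0, "claw": 1}, {"dx": -1.9, "dy": -0.2, "dz": -2.4, "ax": 0, "ay": 0, "az": 0, "claw": 1}, {"dx": -2.2, "dy": -0.2, "dz": -2.9, "ax": 0, "ay": 0, "az": 0, "claw": 1}, {"dx": -2.4, "dy": -0.3, "dz": -3.4, "ax": 0, "ay": 0, "az": 0, "claw": 1}, {"dx": -2.7, "dy": -0.3, "dz": -4, "ax": 0, "ay": 0, "az": 0, "claw": 1}])

```text
clock: 4.55
eef_pos: [552.9, 24.0, 115.8]
tool_rot: [-1.571, 0.0, -3.023]
force: [0.4, -0.1, 0.4]
width: 0.2
```

Emit:
servo_tool(increments=[{"dx": -0.2, "dy": 0, "dz": -0.5, "ax": 0, "ay": 0, "az": 0, "claw": 1}, {"dx": -0.4, "dy": -0.1, "dz": -1, "ax": 0, "ay": 0, "az": 0, "claw": 1}, {"dx": -0.5, "dy": -0.1, "dz": -1.5, "ax": 0, "ay": 0, "az": 0, "claw": 1}, {"dx": -0.6, "dy": -0.1, "dz": -1.9, "ax": 0, "ay": 0, "az": 0, "claw": 1}, {"dx": -0.7, "dy": -0.1, "dz": -2.3, "ax": 0, "ay": 0, "az": 0, "claw": 1}, {"dx": -0.8, "dy": -0.1, "dz": -2.7, "ax": 0, "ay": 0, "az": 0, "claw": 1}, {"dx": -0.8, "dy": -0.1, "dz": -2.9, "ax": 0, "ay": 0, "az": 0, "claw": 1}])

```text
clock: 5.13
eef_pos: [544.6, 22.9, 86.7]
tool_rot: [-1.571, -0.001, -3.023]
force: [-0.7, -0.2, 1.0]
width: -0.3
```

Emit:
servo_tool(increments=[{"dx": 0, "dy": 0, "dz": -0.2, "ax": 0, "ay": 0, "az": 0, "claw": 1}, {"dx": 0, "dy": 0, "dz": -0.4, "ax": 0, "ay": 0, "az": 0, "claw": 1}, {"dx": 0, "dy": 0, "dz": -0.5, "ax": 0, "ay": 0, "az": 0, "claw": 1}, {"dx": 0, "dy": 0, "dz": -0.5, "ax": 0, "ay": 0, "az": 0, "claw": 1}, {"dx": 0, "dy": 0, "dz": -0.5, "ax": 0, "ay": 0, "az": 0, "claw": 1}])

```text
clock: 5.55
eef_pos: [544.6, 22.9, 85.7]
tool_rot: [-1.57, 0.0, -3.023]
force: [-7.7, -0.1, 32.0]
width: 0.0
```

It is firmly against the stop: 32 N at z 85.7, expected 86. I'll lift off, then look.

Emit:
servo_tool(increments=[{"dx": 0, "dy": 0, "dz": 0, "ax": 0, "ay": 0, "az": 0, "claw": 1}, {"dx": 0, "dy": 0, "dz": 0.5, "ax": 0, "ay": 0, "az": 0, "claw": 1}, {"dx": 0, "dy": 0, "dz": 2, "ax": 0, "ay": 0, "az": 0, "claw": 1}, {"dx": -1, "dy": 2, "dz": 5, "ax": 0, "ay": 0, "az": 0, "claw": 1}, {"dx": -2, "dy": 5, "dz": 7, "ax": 0, "ay": 0, "az": 0, "claw": 1}, {"dx": -3, "dy": 8, "dz": 8, "ax": 0, "ay": 0, "az": 0, "claw": 1}, {"dx": -4, "dy": 11, "dz": 8, "ax": 0, "ay": 0, "az": 0, "claw": 1}])

```text
clock: 6.13
eef_pos: [506.2, 134.5, 164.9]
tool_rot: [-1.572, 0.005, -3.024]
force: [0.4, -0.4, 0.2]
width: -0.1
```

Run:
```python
from h import *
import pickle
s=get_image("scene"); c=s["color"][50:250,150:320]; cv2.imwrite("pics/s4.png",cv2.resize(c,None,fx=3,fy=3)[...,::-1])
s=get_image("top"); c=s["color"][120:240,180:345]; cv2.imwrite("pics/t4.png",cv2.resize(c,None,fx=4.8,fy=4.8)[...,::-1])
st=read_state();print(st["eef_pos"],st["force"])
q=np.load("pose.npy");c,s_=np.cos(q[2]),np.sin(q[2])
T=lambda x,y:(q[0]+c*x-s_*y,q[1]+s_*x+c*y)
for y in (86,110,120,42+7.5+14.5,42+7.5+11): print(y,T(-66,y))
```

```text
[503.37714772 139.76160504 163.24143287] [ 0.13465967  0.47344531 -0.02790171]
86 (np.float64(484.38596435447437), np.float64(102.57156200664764))
110 (np.float64(481.5094087978959), np.float64(126.39855149608833))
120 (np.float64(480.31084398265483), np.float64(136.32646378335528))
64.0 (np.float64(487.0228069480047), np.float64(80.73015497466034))
60.5 (np.float64(487.44230463333906), np.float64(77.2553856741169))
```

View pics/s4.png

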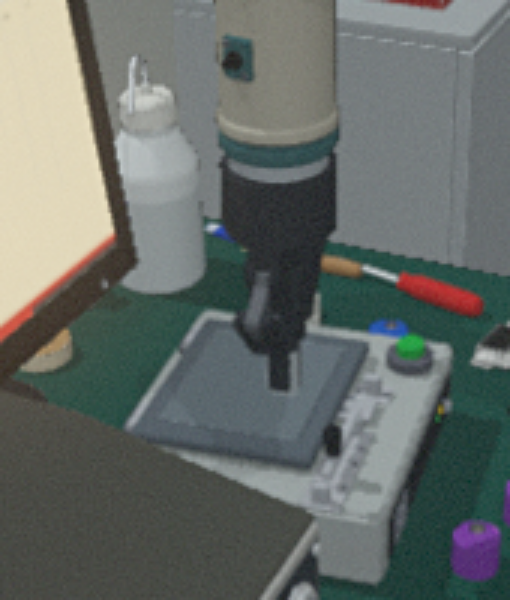

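View pics/t4.png

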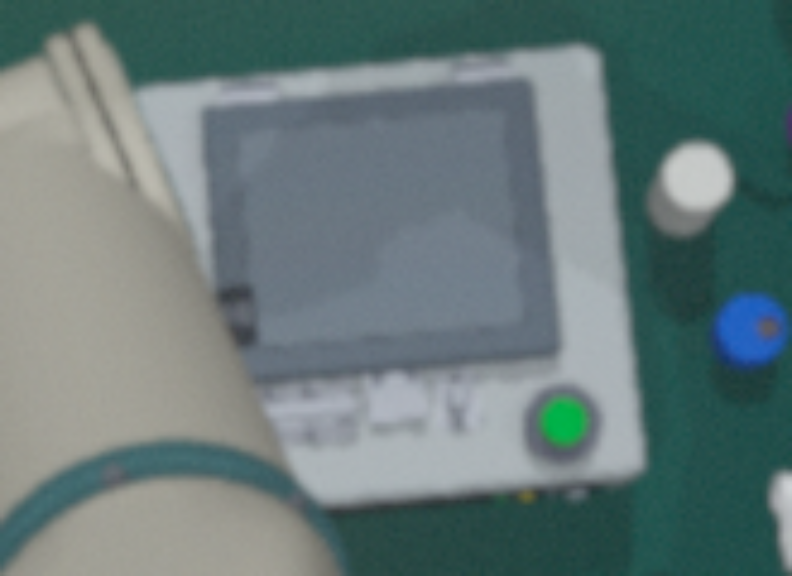

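The lid lies flat. The bolt is still drawn back, with the knob at about (484,103). I'll go left of the knob and descend.

Emit:
servo_tool(increments=[{"dx": -1.2, "dy": 0.3, "dz": -1, "ax": 0, "ay": 0, "az": 0, "claw": 1}, {"dx": -2.4, "dy": 0.4, "dz": -2, "ax": 0, "ay": 0, "az": 0, "claw": 1}, {"dx": -2.4, "dy": 0.4, "dz": -3, "ax": 0, "ay": 0, "az": 0, "claw": 1}, {"dx": -2.4, "dy": 0.4, "dz": -3, "ax": 0, "ay": 0, "az": 0, "claw": 1}, {"dx": -2.4, "dy": 0.4, "dz": -3, "ax": 0, "ay": 0, "az": 0, "claw": 1}])

```text
clock: 6.65
eef_pos: [481.7, 136.5, 131.8]
tool_rot: [-1.57, -0.0, -3.024]
force: [0.2, 0.1, 0.9]
width: 0.0
```

Emit:
servo_tool(increments=[{"dx": -0.1, "dy": 0.2, "dz": -1, "ax": 0, "ay": 0, "az": 0, "claw": 1}, {"dx": -0.1, "dy": 0.2, "dz": -2, "ax": 0, "ay": 0, "az": 0, "claw": 1}, {"dx": -0.1, "dy": 0.2, "dz": -3, "ax": 0, "ay": 0, "az": 0, "claw": 1}, {"dx": -0.1, "dy": 0.2, "dz": -3, "ax": 0, "ay": 0, "az": 0, "claw": 1}, {"dx": -0.1, "dy": 0.2, "dz": -3, "ax": 0, "ay": 0, "az": 0, "claw": 1}])

```text
clock: 7.07
eef_pos: [479.9, 138.6, 101.7]
tool_rot: [-1.57, -0.001, -3.023]
force: [0.1, 1.0, 0.5]
width: -0.4
```

Run:
```python
from h import *
s=get_image("scene"); c=s["color"][50:250,150:320]; cv2.imwrite("pics/s5.png",cv2.resize(c,None,fx=3,fy=3)[...,::-1])
st=read_state();print(st["eef_pos"],st["force"])
```

```text
[480.1964908  138.80477977 102.11505432] [ 0.61610424 -0.65627037  0.40006721]
```

View pics/s5.png

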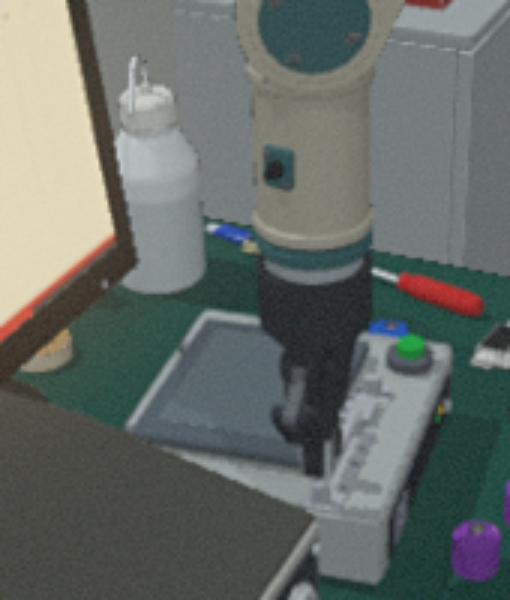

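Emit:
servo_tool(increments=[{"dx": 0.1, "dy": -0.8, "dz": 0, "ax": 0, "ay": 0, "az": 0, "claw": 1}, {"dx": 0.2, "dy": -1.6, "dz": 0, "ax": 0, "ay": 0, "az": 0, "claw": 1}, {"dx": 0.3, "dy": -2.4, "dz": 0, "ax": 0, "ay": 0, "az": 0, "claw": 1}, {"dx": 0.4, "dy": -3.1, "dz": 0, "ax": 0, "ay": 0, "az": 0, "claw": 1}, {"dx": 0.5, "dy": -3.7, "dz": 0, "ax": 0, "ay": 0, "az": 0, "claw": 1}, {"dx": 0.5, "dy": -4.3, "dz": 0, "ax": 0, "ay": 0, "az": 0, "claw": 1}, {"dx": 0.6, "dy": -4.9, "dz": 0, "ax": 0, "ay": 0, "az": 0, "claw": 1}, {"dx": 0.6, "dy": -5.3, "dz": 0, "ax": 0, "ay": 0, "az": 0, "claw": 1}])

```text
clock: 7.78
eef_pos: [486.8, 85.3, 102.5]
tool_rot: [-1.571, 0.001, -3.023]
force: [1.1, 3.0, 1.3]
width: -0.2
```

Bolt friction of about 3 N confirms contact. Continuing to the end stop.

Emit:
servo_tool(increments=[{"dx": 0, "dy": -0.3, "dz": 0, "ax": 0, "ay": 0, "az": 0, "claw": 1}, {"dx": 0.1, "dy": -0.5, "dz": 0, "ax": 0, "ay": 0, "az": 0, "claw": 1}, {"dx": 0.1, "dy": -0.7, "dz": 0, "ax": 0, "ay": 0, "az": 0, "claw": 1}, {"dx": 0.1, "dy": -0.9, "dz": 0, "ax": 0, "ay": 0, "az": 0, "claw": 1}, {"dx": 0.1, "dy": -0.9, "dz": 0, "ax": 0, "ay": 0, "az": 0, "claw": 1}])

```text
clock: 8.2
eef_pos: [487.4, 79.3, 102.5]
tool_rot: [-1.573, 0.002, -3.021]
force: [0.3, 6.3, 1.8]
width: 0.1
```

Emit:
servo_tool(increments=[{"dx": 0, "dy": -0.2, "dz": 0, "ax": 0, "ay": 0, "az": 0, "claw": 1}, {"dx": 0, "dy": -0.4, "dz": 0, "ax": 0, "ay": 0, "az": 0, "claw": 1}, {"dx": 0, "dy": -0.4, "dz": 0, "ax": 0, "ay": 0, "az": 0, "claw": 1}, {"dx": 0, "dy": -0.4, "dz": 0, "ax": 0, "ay": 0, "az": 0, "claw": 1}])

```text
clock: 8.53
eef_pos: [487.4, 78.9, 102.7]
tool_rot: [-1.577, 0.003, -3.018]
force: [-0.9, 13.8, 2.4]
width: 0.0
```

At the end stop: 14 N with no movement. Back off, rise and look.

Emit:
servo_tool(increments=[{"dx": 0, "dy": 1, "dz": 0, "ax": 0, "ay": 0, "az": 0, "claw": 1}, {"dx": 0, "dy": 2, "dz": 0.5, "ax": 0, "ay": 0, "az": 0, "claw": 1}, {"dx": 0, "dy": 2, "dz": 4, "ax": 0, "ay": 0, "az": 0, "claw": 1}, {"dx": 0, "dy": 0, "dz": 6, "ax": 0, "ay": 0, "az": 0, "claw": 1}, {"dx": 0, "dy": -4, "dz": 6, "ax": 0, "ay": 0, "az": 0, "claw": 1}, {"dx": 0, "dy": -8, "dz": 6, "ax": 0, "ay": 0, "az": 0, "claw": 1}, {"dx": 0, "dy": -12, "dz": 6, "ax": 0, "ay": 0, "az": 0, "claw": 1}, {"dx": 0, "dy": -14, "dz": 6, "ax": 0, "ay": 0, "az": 0, "claw": 1}])

```text
clock: 9.2
eef_pos: [485.7, -73.0, 162.5]
tool_rot: [-1.567, -0.002, -3.029]
force: [0.1, -0.2, 0.0]
width: -0.4
```

Run:
```python
from h import *
import pickle
s=get_image("scene"); c=s["color"][50:250,150:320]; cv2.imwrite("pics/s6.png",cv2.resize(c,None,fx=3,fy=3)[...,::-1])
t=get_image("top"); c=t["color"][120:240,180:345]; cv2.imwrite("pics/t6.png",cv2.resize(c,None,fx=4.8,fy=4.8)[...,::-1])
pickle.dump((s,t),open("6.pkl","wb"))
st=read_state();print(st["eef_pos"],st["force"])
```

```text
[485.90549959 -72.60843039 162.32457505] [ 0.55909002  0.75460879 -0.29169233]
```

View pics/s6.png

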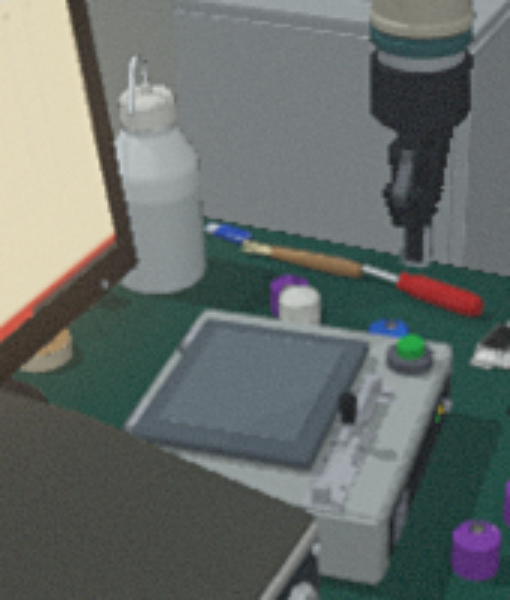

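View pics/t6.png

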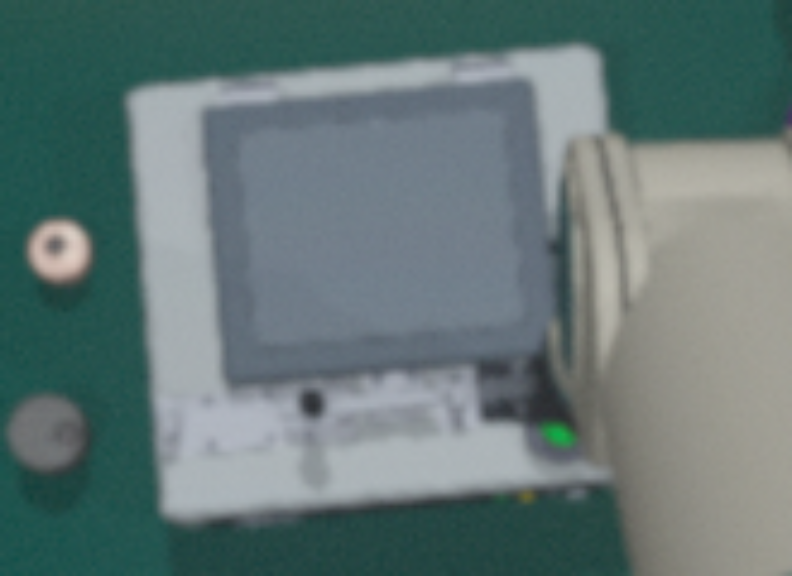

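The knob is at zoomed (312,403), i.e. about 42 mm left of the origin, which is fully home. The lid is flat. Now the button at (487,-66).

Emit:
servo_tool(increments=[{"dx": 0.1, "dy": 0.6, "dz": -2, "ax": 0, "ay": 0, "az": 0, "claw": 1}, {"dx": 0.1, "dy": 0.6, "dz": -4, "ax": 0, "ay": 0, "az": 0, "claw": 1}, {"dx": 0.1, "dy": 0.6, "dz": -5.5, "ax": 0, "ay": 0, "az": 0, "claw": 1}, {"dx": 0.1, "dy": 0.6, "dz": -6.2, "ax": 0, "ay": 0, "az": 0, "claw": 1}, {"dx": 0.1, "dy": 0.6, "dz": -6.2, "ax": 0, "ay": 0, "az": 0, "claw": 1}, {"dx": 0.1, "dy": 0.6, "dz": -6.2, "ax": 0, "ay": 0, "az": 0, "claw": 1}])

```text
clock: 9.8
eef_pos: [487.9, -60.5, 100.4]
tool_rot: [-1.571, -0.001, -3.022]
force: [0.1, 0.1, 0.3]
width: -0.1
```

Emit:
servo_tool(increments=[{"dx": -0.1, "dy": -0.6, "dz": 0, "ax": 0, "ay": 0, "az": 0, "claw": 1}, {"dx": -0.1, "dy": -0.6, "dz": -0.4, "ax": 0, "ay": 0, "az": 0, "claw": 1}, {"dx": -0.1, "dy": -0.6, "dz": -0.8, "ax": 0, "ay": 0, "az": 0, "claw": 1}, {"dx": -0.1, "dy": -0.6, "dz": -1.2, "ax": 0, "ay": 0, "az": 0, "claw": 1}, {"dx": -0.1, "dy": -0.6, "dz": -1.5, "ax": 0, "ay": 0, "az": 0, "claw": 1}, {"dx": -0.1, "dy": -0.6, "dz": -1.6, "ax": 0, "ay": 0, "az": 0, "claw": 1}, {"dx": -0.1, "dy": -0.6, "dz": -1.6, "ax": 0, "ay": 0, "az": 0, "claw": 1}])

```text
clock: 10.38
eef_pos: [487.6, -67.6, 85.8]
tool_rot: [-1.569, 0.001, -3.023]
force: [-2.5, -0.9, 18.7]
width: 0.0
```

Bottomed out: z 85.8 (expected 86) and 18.7 N, well beyond the spring's 5 N. Release and lift.

Emit:
servo_tool(increments=[{"dx": 0, "dy": 0, "dz": 0, "ax": 0, "ay": 0, "az": 0, "claw": 1}, {"dx": 0, "dy": 0, "dz": 0.5, "ax": 0, "ay": 0, "az": 0, "claw": 1}, {"dx": 0, "dy": 0, "dz": 1.5, "ax": 0, "ay": 0, "az": 0, "claw": 1}, {"dx": 0, "dy": 0, "dz": 4, "ax": 0, "ay": 0, "az": 0, "claw": 1}, {"dx": -1, "dy": 0, "dz": 8, "ax": 0, "ay": 0, "az": 0, "claw": 1}, {"dx": -3, "dy": -2, "dz": 11, "ax": 0, "ay": 0, "az": 0, "claw": 1}, {"dx": -5, "dy": -5, "dz": 14, "ax": 0, "ay": 0, "az": 0, "claw": 1}, {"dx": -7, "dy": -8, "dz": 16, "ax": 0, "ay": 0, "az": 0, "claw": 1}])

```text
clock: 11.05
eef_pos: [419.4, -143.0, 244.2]
tool_rot: [-1.571, 0.002, -3.019]
force: [1.5, -0.2, 0.7]
width: 0.3
```

Emit:
servo_tool(increments=[{"dx": -2, "dy": -3, "dz": 1, "ax": 0, "ay": 0, "az": 0, "claw": 1}, {"dx": -4, "dy": -6, "dz": 1, "ax": 0, "ay": 0, "az": 0, "claw": 1}, {"dx": -5, "dy": -9, "dz": 1, "ax": 0, "ay": 0, "az": 0, "claw": 1}, {"dx": -5, "dy": -12, "dz": 1, "ax": 0, "ay": 0, "az": 0, "claw": 1}, {"dx": -5, "dy": -15, "dz": 1, "ax": 0, "ay": 0, "az": 0, "claw": 1}, {"dx": -5, "dy": -18, "dz": 1, "ax": 0, "ay": 0, "az": 0, "claw": 1}, {"dx": -5, "dy": -18, "dz": 1, "ax": 0, "ay": 0, "az": 0, "claw": 1}])

```text
clock: 11.63
eef_pos: [368.4, -329.8, 252.1]
tool_rot: [-1.567, 0.0, -3.03]
force: [0.2, -0.3, 0.1]
width: 0.3
```

Run:
```python
from h import *
import pickle
s=get_image("scene"); c=s["color"][50:250,150:320]; cv2.imwrite("pics/s7.png",cv2.resize(c,None,fx=3,fy=3)[...,::-1])
t=get_image("top"); c=t["color"][120:240,180:345]; cv2.imwrite("pics/t7.png",cv2.resize(c,None,fx=4.8,fy=4.8,interpolation=cv2.INTER_CUBIC)[...,::-1])
h=cv2.cvtColor(s["color"],cv2.COLOR_RGB2HSV)
m=cv2.inRange(h,(50,150,90),(75,255,255)); k,l,st,ce=cv2.connectedComponentsWithStats(m); print([(st[j],ce[j]) for j in range(1,k) if st[j,4]>15])
st=read_state();print(st["eef_pos"],st["force"])
```

```text
[(array([283, 161,   8,   8,  54], dtype=int32), array([286.64814815, 164.94444444]))]
[ 368.77997298 -323.89748807  251.65139437] [-0.5567094   0.48043087 -0.38930262]
```

View pics/s7.png

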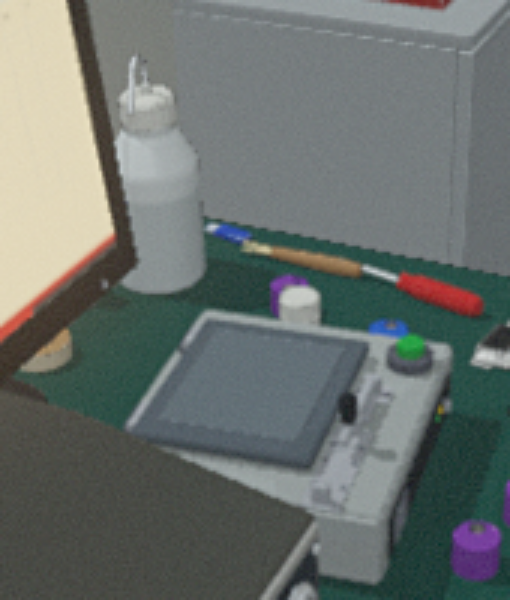

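View pics/t7.png

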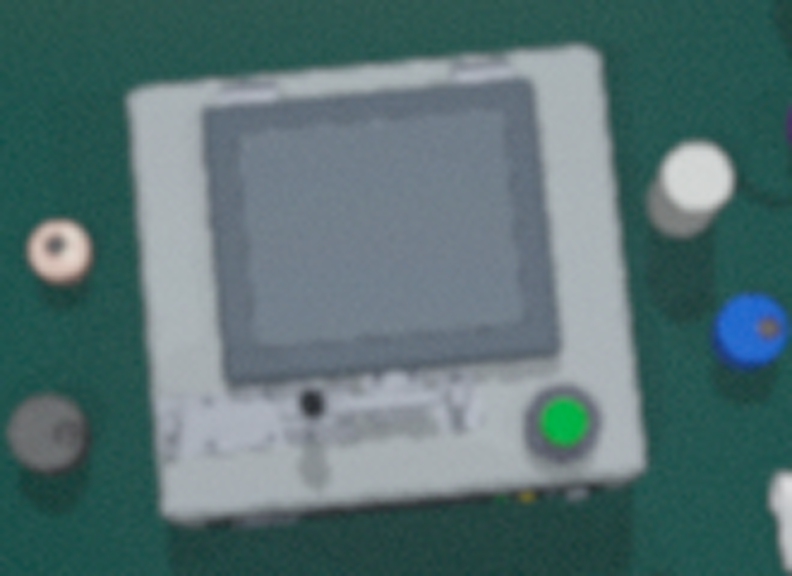

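The lid is flat, the knob is home at zoomed (312,403), and the button is back out at (286.6,164.9), the same pixel as at the start. The copper sample, dark sample and jar have not moved, and the arm is clear.

```bash
python3 -c "
from cell import finish_job
print(finish_job())"
```

```text
the job is handed in; nothing more can be done
None
```

I finished all three steps in order and handed the job in at about 12 s; no verdict is reported.

- **Lid:** I pushed it down along its arc at about 0.6 rad/s until it met the shut stop, at z 85.7 mm (86 expected) with 32 N. It lies flat in the last pictures.
- **Bolt:** I pushed the knob across until it stopped moving under 14 N. The camera puts the knob about 42 mm left of the origin, which is fully home.
- **Start button:** I pressed it until it bottomed out, at z 85.8 mm (86 expected) with 19 N, then released it. It is back at its starting pixel in the scene camera.
- **Loose items:** the copper sample, dark sample and jar show no movement in the top view, and the arm is clear of everything.
- **Not checked:** the shut lid hides the brass sample. The fingers never entered the chamber, and it still stood on its window the last time it was visible, with the lid at about 0.65 rad.
- **Disagreement:** the two cameras differed by about 8 mm on the button's y position. I used the top view, which matched the analyser's fitted pose.

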